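# Unstack the ring gauges onto their rests

### The job

Four steel ring gauges have been left stacked on the bench. Take the stack apart one gauge at a time and lay each gauge flat inside the round recess of the rest of its own size: smallest gauge in the smallest rest, largest in the largest, and so on. They are precision gauges, so set each one down, never drop it, and leave the plug gauges that lie nearby where they are.

Things in the scene. Friction and masses are not known exactly. Their poses are not given: they have to be found in the camera images.
- ring_66: largest of the four steel ring gauges: a plain flat ring 66 mm across and 18 mm thick (bore 25 mm), lying flat, at the start at the bottom of the stack. Origin: centre of its underside; z is its axis, up. Up to 0.45 kg; grip it across its outside from above.
- ring_56: second largest of the four steel ring gauges: a plain flat ring 56 mm across and 16 mm thick (bore 20 mm), lying flat, at the start second from the bottom. Origin: centre of its underside; z is its axis, up. Up to 0.45 kg; grip it across its outside from above.
- ring_45: second smallest of the four steel ring gauges: a plain flat ring 45 mm across and 14 mm thick (bore about 13 mm), lying flat, at the start third from the bottom. Origin: centre of its underside; z is its axis, up. Up to 0.45 kg; grip it across its outside from above.
- ring_38: smallest of the four steel ring gauges: a plain flat ring 38 mm across and 12 mm thick (bore about 11 mm), lying flat, at the start on top of the stack. Origin: centre of its underside; z is its axis, up. Up to 0.45 kg; grip it across its outside from above.
- rest_66: largest of the four grey gauge rests, for the 66 mm ring gauge: a fixed square block, 96 x 96 mm and 6 mm high, with one round recess 82 mm across and 3 mm deep in its middle, lined with dark rubber. Origin: centre of its underside, on the worktop; the recess floor is 3 mm above it, the rim 6 mm. x and y run along its sides.
- rest_56: second largest of the four grey gauge rests, for the 56 mm ring gauge: a fixed square block, 86 x 86 mm and 6 mm high, with one round recess 72 mm across and 3 mm deep in its middle, lined with dark rubber. Origin: centre of its underside, on the worktop; the recess floor is 3 mm above it, the rim 6 mm. x and y run along its sides.
- rest_45: second smallest of the four grey gauge rests, for the 45 mm ring gauge: a fixed square block, 75 x 75 mm and 6 mm high, with one round recess 61 mm across and 3 mm deep in its middle, lined with dark rubber. Origin: centre of its underside, on the worktop; the recess floor is 3 mm above it, the rim 6 mm. x and y run along its sides.
- rest_38: smallest of the four grey gauge rests, for the 38 mm ring gauge: a fixed square block, 68 x 68 mm and 6 mm high, with one round recess 54 mm across and 3 mm deep in its middle, lined with dark rubber. Origin: centre of its underside, on the worktop; the recess floor is 3 mm above it, the rim 6 mm. x and y run along its sides.
- plug_gauge: bystander: a loose double-ended plug gauge lying flat beside the rests and the stack, 98 mm long (along its y axis), 17 mm wide, 14 mm high, white hexagonal grip, red band, the one nearer the red basket. Origin: centre of its underside. To be left where it lies.
There are look-alikes about, which are no part of the job. Leave any pink look-alike of the rest_66 alone.

How it is judged:
At the end, for the whole second after the job is handed in: Each ring gauge lies flat (within 3 degrees) on the floor of the recess of its own rest, centre within 9 mm of the rest's centre, released and at rest (horizontal distance between ring_66 and rest_66 below 0.009 m and z of ring_66 in the frame of rest_66 between 0.001 and 0.005 m and angle between each of ring_66, ring_56, ring_45, ring_38's own z axis and vertical below 0.05 rad and linear speed of each of ring_66, ring_56, ring_45, ring_38 below 0.01 m/s and angular speed of each of ring_66, ring_56, ring_45, ring_38 below 0.1 rad/s and contact force between each of ring_66, ring_56, ring_45, ring_38 and the fingers below 0.1 N and horizontal distance between ring_56 and rest_56 below 0.009 m and z of ring_56 in the frame of rest_56 between 0.001 and 0.005 m and horizontal distance between ring_45 and rest_45 below 0.009 m and z of ring_45 in the frame of rest_45 between 0.001 and 0.005 m and horizontal distance between ring_38 and rest_38 below 0.009 m and z of ring_38 in the frame of rest_38 between 0.001 and 0.005 m); the robot touches nothing.
It fails at once if the 66 mm gauge is dropped (it moves faster than 0.7 m/s while no finger holds it, a fall of about 25 mm) (linear speed of ring_66 above 0.7 m/s and contact force between ring_66 and the fingers below 0.05 N).
It fails at once if the 56 mm gauge is dropped (it moves faster than 0.7 m/s while no finger holds it, a fall of about 25 mm) (linear speed of ring_56 above 0.7 m/s and contact force between ring_56 and the fingers below 0.05 N).
It fails at once if the 45 mm gauge is dropped (it moves faster than 0.7 m/s while no finger holds it, a fall of about 25 mm) (linear speed of ring_45 above 0.7 m/s and contact force between ring_45 and the fingers below 0.05 N).
It fails at once if the 38 mm gauge is dropped (it moves faster than 0.7 m/s while no finger holds it, a fall of about 25 mm) (linear speed of ring_38 above 0.7 m/s and contact force between ring_38 and the fingers below 0.05 N).
It fails at once if the loose plug gauge is moved by more than 25 mm (distance of plug_gauge from where it was at the start of the episode above 0.025 m).
It also fails if it takes over 106 s, if anything falls off the work surface, if the arm or the gripper's body presses on something with over 40 N, if the wrist force passes 120 N, or if a joint passes its speed limit or range.

### The arm

A 6-joint arm with a two-finger parallel gripper is mounted at the origin on a cart in front of the work surface, level with it; the furniture and walls round the work are solid. World frame = base frame: x ahead of the robot, y to its left, z up, the work surface at z = 0. Lengths are in m, angles in rad, forces in N, time in s.
With the tool pointing down it reaches from about 0.425 to 0.95 m from the base axis. Payload 3.5 kg.
Tool frame: the origin (TCP) lies between the finger pads; the fingertips stand 22 mm ahead of it and the grasp point (between the pads) lies 3 mm ahead of it (ctrl.nose_length is the z of the fingertips in the tool frame, in m); z points along the fingers, y is the line along which they close (so a half turn about z gives the same grasp; the last joint's range is limited). The gripper opens to 85 mm and grips with 20 to 120 N. Pads are 22 mm wide; open, the fingers measure 114 mm over their backs; the gripper's body (76 mm by 85 mm) begins 54 mm behind the grasp point. The pads swing forward as they close: fully open they stand 13 mm farther back than shut.
Start: joints at [-1.497, 0.286, 1.577, -0, 1.279, -0.15], TCP at [0.15, -0.658, 0.253] pointing down, gripper open.
Joint ranges: [-2.77, 2.77], [-0.9, 2.22], [0.21, 2.48], [-1.53, 4.67], [0.24, 2.81], [-2.84, 2.84]. Speed limits (rad/s): [2.79, 2.79, 3.14, 3.14, 3.14, 3.14].

### API

Orientations are given as a unit quaternion [x, y, z, w].
In Python, from plant import ctrl gives the robot as it stands. The module is installed in compiled form; this text tells all that it offers.
- The arm moves only by the tool send_rows, never from a script. Its argument "rows" is text: rows parted by semicolons, each of 7 numbers parted by spaces: the turn, a rotation vector about the tool's x, y, z in parts of the range, where 1.0 means 45 degrees, then the shift along the tool's x, y, z in a scale on which 1.0 is 750 mm, then the opening, from -1 (shut) to 1 (fully open). A call has 1 to 8 rows; each row is the pose to reach, as a shift and turn from the pose commanded when the call began, along the tool's axes at that moment; what a row does not reach only later rows make up. A row lasts 1/8 s, in which the tool goes at most 62.5 mm and 10.7 degrees, less where a joint would pass 70% of its speed; a pose out of reach is approached as far as the arm can. A call with a gripper value outside its range is refused whole. The fingers move at their own pace and stop on an object; "grip_force" is the grip in N (left out, the last holds). Time passes only in rows, so rows that repeat a pose let the fingers close. It gives the time, the measured TCP pose, the force, the opening and the grip force at its end, in the units of the state.
- ctrl.get_state(): the state, without advancing time (a new reading comes with each control period).
- ctrl.read_camera(name): name is "scene" or "top"; returns a dict with "color" (480x640x3 uint8, red, green, blue), "fx", "fy", "cx", "cy" (pixels), "D" ([k1, k2, p1, p2, k3] as OpenCV has them; the pictures are not rectified), "extrinsics" (4x4, takes a point from world to camera coordinates). Camera axes: x right, y down, z forward; pixel columns grow to the right and rows downward; lengths in m; the calibration is good to about 2 mm. A picture is of the moment at which its call begins. There is no depth.
- ctrl.sign_off(): hands the job in; it is judged then, once.
Trained networks look in a picture, given as the dict that the camera call returned (one of the last four; its "shot" number tells which), for a name from the list of things; names that differ only in an ending like _2 or _b are one class to them, and where a whole thing is asked for, a point or a joint stands for the part that bears it (a point fixed in the world has none). Each returns a list of dicts, best first, with "p" (0 to 1); they miss things now and then, are a little off and sometimes report something else, mostly with a low value. They report only what shows in the picture. A call takes as long as a camera call. They do not tell look-alikes from the thing itself.
- ctrl.look_for(picture, target): "position" ([x, y, z] in m, in the coordinates of the camera as it stood for that picture, good to about 4 mm: the middle of the surface that is visible of it).
The state is a dict: "time": time; "qpos": joint angles; "dq": joint speeds; "joint_efforts": joint torques, N m; "eef_pos": TCP position; "tcp_rot": TCP orientation; "contact_force": force on the tool from outside, world axes, zero at the start; "wrist_torque": the same for the moment, N m; "opening": opening from 0.0 (shut) to 1.0 (fully open); "finger_force": force on a finger pad.
Only numpy, scipy, OpenCV 4.12 (cv2) and the standard library are available. Lean on these libraries where they do the work, as an engineer would, in place of code of your own. Each camera call takes 0.05 s, during which the arm holds its last target. There are 200 camera calls.

## Working session

There is one attempt and no reset: what is moved stays moved. The work goes in short steps, Python scripts to look and compute and a tool call to move; the robot and the scene stay as the last step left them, time stands still between calls to the robot, and variables do not carry over. Pictures are saved under pics/ and viewed, at most 14 in all, crops included, and the job is handed in when it is done.

Besides the shell and the picture viewer there is one more tool, called after "Call:" as name(argument=value, ...) on one line, values as JSON. send_rows: Moves the arm, as the interface text tells. Its arguments: {"type":"object","properties":{"rows":{"type":"string"},"grip_force":{"type":"number"}},"required":["rows"]}

```bash
mkdir -p pics; cat > h.py <<'E'
import numpy as np, cv2
from plant import ctrl
def K(p): return np.array([[p['fx'],0,p['cx']],[0,p['fy'],p['cy']],[0,0,1.]])
def toworld(p,c):
    E=np.array(p['extrinsics']); return E[:3,:3].T@(np.array(c)-E[:3,3])
def pix(p,w):
    E=np.array(p['extrinsics']); r,_=cv2.Rodrigues(E[:3,:3])
    return cv2.projectPoints(np.array(w,float).reshape(-1,1,3),r,E[:3,3],K(p),np.array(p['D'],float))[0].reshape(-1,2)
def ray(p,uv,z):
    E=np.array(p['extrinsics']); n=cv2.undistortPoints(np.array(uv,float).reshape(-1,1,2),K(p),np.array(p['D'],float)).reshape(-1,2)
    R=E[:3,:3]; o=-R.T@E[:3,3]; d=np.c_[n,np.ones(len(n))]@R
    return o+d*((z-o[2])/d[:,2])[:,None]
E
python3 - <<'E'
from h import *
for c in ['top','scene']:
    p=ctrl.read_camera(c); cv2.imwrite(f'pics/{c}0.png',p['color'][:,:,::-1])
    E=np.array(p['extrinsics']); print(c,p['fx'],'cam at',(-E[:3,:3].T@E[:3,3]).round(3))
    for t in ['ring_66','ring_56','ring_45','ring_38','rest_66','rest_56','rest_45','rest_38','plug_gauge']:
        for d in ctrl.look_for(p,t)[:5]:
            w=toworld(p,d['position']); print(t,round(d['p'],2),w.round(3),pix(p,w).round(0)[0])
s=ctrl.get_state(); print(s)
E
```

```text
top 610.3198569408519 cam at [0.425 0.139 1.149]
ring_66 0.89 [ 0.407 -0.047  0.059] [425. 311.]
ring_66 0.71 [ 0.399 -0.032  0.034] [414. 315.]
ring_66 0.5 [ 0.395 -0.035  0.017] [414. 316.]
ring_66 0.42 [ 0.401 -0.031  0.047] [415. 314.]
ring_56 0.89 [ 0.407 -0.047  0.059] [425. 311.]
ring_56 0.71 [ 0.399 -0.032  0.034] [414. 315.]
ring_56 0.5 [ 0.395 -0.035  0.017] [414. 316.]
ring_56 0.42 [ 0.401 -0.031  0.047] [415. 314.]
ring_45 0.89 [ 0.407 -0.047  0.059] [425. 311.]
ring_45 0.71 [ 0.399 -0.032  0.034] [414. 315.]
ring_45 0.5 [ 0.395 -0.035  0.017] [414. 316.]
ring_45 0.42 [ 0.401 -0.031  0.047] [415. 314.]
ring_38 0.89 [ 0.407 -0.047  0.059] [425. 311.]
ring_38 0.71 [ 0.399 -0.032  0.034] [414. 315.]
ring_38 0.5 [ 0.395 -0.035  0.017] [414. 316.]
ring_38 0.42 [ 0.401 -0.031  0.047] [415. 314.]
rest_66 0.91 [ 0.451  0.181 -0.001] [299. 284.]
rest_66 0.85 [0.56  0.037 0.005] [376. 228.]
rest_66 0.71 [0.503 0.45  0.002] [159. 254.]
rest_66 0.69 [0.496 0.307 0.003] [232. 259.]
rest_66 0.61 [ 0.527 -0.18   0.007] [489. 247.]
rest_56 0.91 [ 0.451  0.181 -0.001] [299. 284.]
rest_56 
[... 2121 characters left out ...]
time': 1.0, 'qpos': array([-1.49701506e+00,  2.86260965e-01,  1.57670300e+00, -2.39147805e-05,
        1.27859975e+00, -1.49980590e-01]), 'dq': array([ 0.00044902, -0.00024504,  0.00155842, -0.00012102,  0.00065925,
       -0.0013588 ]), 'joint_efforts': array([ 2.48102888e-04, -4.05970323e+01, -2.92947346e+01, -1.10178132e-04,
        5.02040966e-04,  8.15172623e-07]), 'eef_pos': array([ 0.14981728, -0.65814726,  0.25334929]), 'tcp_rot': array([ 9.93747470e-01,  1.11651087e-01, -1.19934041e-05,  1.40217020e-05]), 'contact_force': array([-0.07604061,  0.84717848,  1.39113354]), 'wrist_torque': array([-0.00243232,  0.00620176,  0.04311242]), 'finger_force': 0.0, 'opening': 0.9996883351291703}
```

View pics/top0.png

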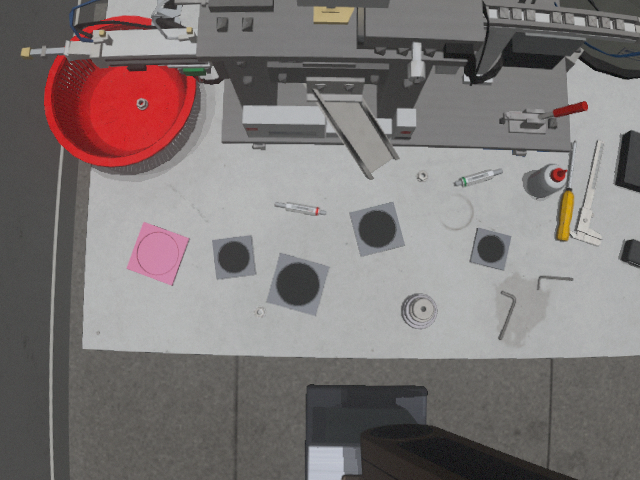

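View pics/scene0.png

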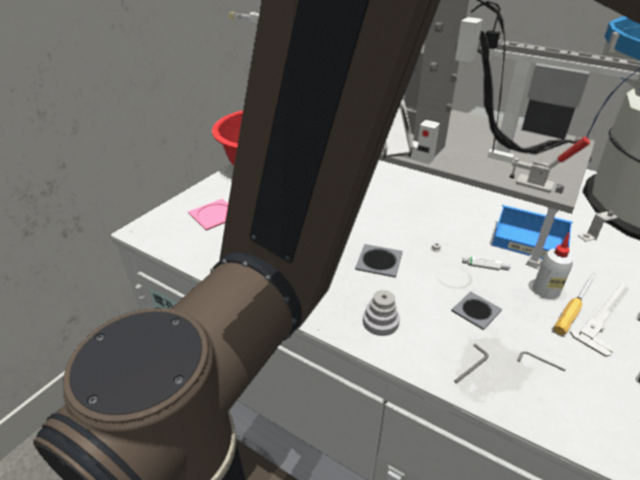

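Top view: the grey rests are at (234,257), (298,284), (377,229) and (490,249). The pink look-alike is at (158,253), the stack at about (420,311), the task's plug gauge (red band, nearer the basket) at (300,208), and a green-banded one at (478,177). Next I'll measure the recess and block sizes and the stack.

```bash
python3 - <<'E'
from h import *
p=ctrl.read_camera('top'); im=p['color']; g=cv2.cvtColor(im,cv2.COLOR_RGB2GRAY)
for (u,v) in [(234,257),(298,284),(377,229),(490,249)]:
    bg=np.zeros_like(g); bg[v-40:v+40,u-40:u+40]=1
    dark=((g<75)&(bg>0)).astype(np.uint8); n,l,s,c=cv2.connectedComponentsWithStats(dark)
    i=l[v,u]; cn=cv2.findContours((l==i).astype(np.uint8),cv2.RETR_EXTERNAL,cv2.CHAIN_APPROX_NONE)[0][0].reshape(-1,2)
    w=ray(p,cn,0.003)[:,:2].astype(np.float32); A=(l==i).sum()
    d=np.sqrt(A*4/np.pi)*1.143/p['fx']
    ys,xs=np.nonzero(l==i); ce=ray(p,[[xs.mean(),ys.mean()]],0.003)[0]
    gr=((g<175)&(bg>0)).astype(np.uint8); n,l2,s2,c2=cv2.connectedComponentsWithStats(gr); j=l2[v,u]
    cq=cv2.findContours((l2==j).astype(np.uint8),cv2.RETR_EXTERNAL,cv2.CHAIN_APPROX_NONE)[0][0].reshape(-1,2)
    r=cv2.minAreaRect((ray(p,cq,0.006)[:,:2]*1000).astype(np.float32))
    print((u,v),'disc d',round(d*1000,1),'centre',ce.round(4),'block',np.round(r[0],1),np.round(r[1],1),round(r[2],1))
cr=cv2.resize(im[280:345,380:460],None,fx=8,fy=8,interpolation=cv2.INTER_CUBIC)[:,:,::-1]
q=ctrl.read_camera('scene'); cr2=cv2.resize(q['color'][275:345,345:425],(640,560),interpolation=cv2.INTER_CUBIC)[:,:,::-1]
cv2.imwrite('pics/stack_t.png',cr)
rests=cv2.resize(im[195:320,200:520],None,fx=2.5,fy=2.5,interpolation=cv2.INTER_CUBIC)[:,:,::-1]
cv2.imwrite('pics/rests.png',rests)
cv2.imwrite('pics/stack_s.png',cr2)
E
```

```text
(234, 257) disc d 56.7 centre [0.5006 0.3055 0.003 ] block [485.4 287.9] [116.9 116.1] 1.5
(298, 284) disc d 78.2 centre [0.4523 0.1833 0.003 ] block [452.9 183.2] [148.2 148.3] 1.1
(377, 229) disc d 67.6 centre [0.5596 0.0357 0.003 ] block [556.8  45.2] [144.8 131.5] 1.0
(490, 249) disc d 49.3 centre [ 0.5255 -0.184   0.003 ] block [ 526.4 -183.5] [153. 158.] 0.5
```

View pics/stack_t.png

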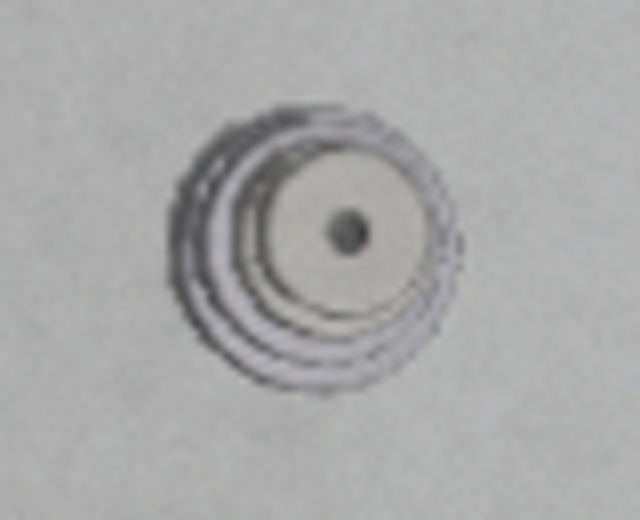

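View pics/rests.png

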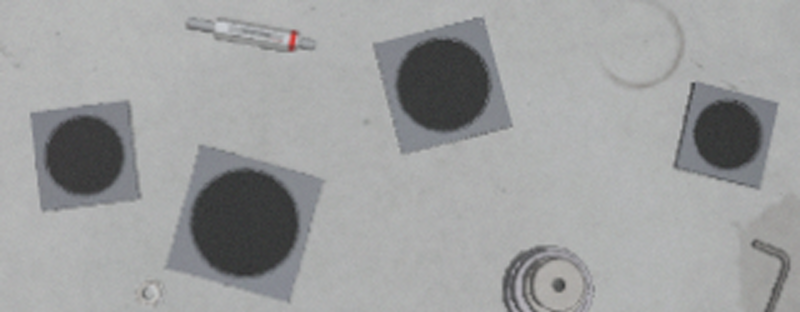

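View pics/stack_s.png

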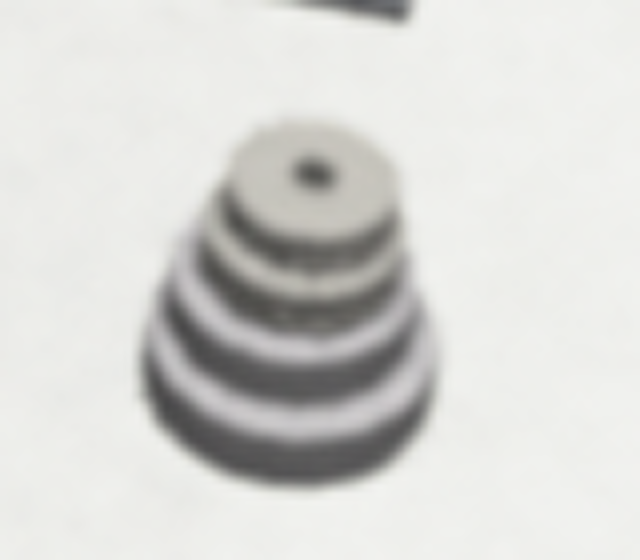

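The measured discs are 49, 57, 68 and 78 mm, all about 4.5 mm under nominal because of blur. So rest_38 is (490,249), rest_45 is (234,257), rest_56 is (377,229) and rest_66 is the grey one at (298,284). The pink one at (158,253) stays untouched. The stack crops show four concentric rings, with the bore of ring_38 at about (423,309). Now I'll fit the stack circles.

```bash
cat >> h.py <<'E'
from scipy.optimize import minimize
def grad(p):
    g=cv2.GaussianBlur(cv2.cvtColor(p['color'],cv2.COLOR_RGB2GRAY).astype(np.float32),(0,0),0.8)
    return np.hypot(cv2.Sobel(g,5,1,0),cv2.Sobel(g,5,0,1)).astype(np.float32)
T=np.linspace(0,2*np.pi,120,endpoint=False)
def fit(ps,r,z,x0,span=.012):
    G=[grad(p) for p in ps]
    def f(x):
        w=np.c_[x[0]+r*np.cos(T),x[1]+r*np.sin(T),0*T+z]; s=0
        for p,g in zip(ps,G):
            q=pix(p,w).astype(np.float32); s+=cv2.remap(g,q[:,:1],q[:,1:],cv2.INTER_LINEAR).mean()
        return -s
    a=np.linspace(-span,span,13)
    b=min((f((x0[0]+i,x0[1]+j)),x0[0]+i,x0[1]+j) for i in a for j in a)
    m=minimize(f,b[1:],method='Nelder-Mead',options=dict(initial_simplex=np.array(b[1:])+[[0,0],[.001,0],[0,.001]]))
    return m.x.round(4),round(m.fun,1)
E
python3 - <<'E'
from h import *
t=ctrl.read_camera('top'); s=ctrl.read_camera('scene')
print('nose',ctrl.nose_length, 'bore38',ray(t,[[423,308.7]],.06))
for r,z in [(.033,0.018),(.028,.034),(.0225,.048),(.019,.06),(.033,0)]:
    print(r,z,*[fit(ps,r,z,(.405,-.046)) for ps in ([t],[s],[t,s])])
for n,r,c in [('38',.027,(.5255,-.184)),('56',.036,(.5596,.0357)),('45',.0305,(.5006,.3055)),('66',.041,(.4523,.1833))]:
    print(n,*[fit(ps,r,.006,c,.006) for ps in ([t],[s])])
E
```

```text
nose 0.022 bore38 [[ 0.41031457 -0.04411704  0.06      ]]
0.033 0.018 (array([ 0.406 , -0.0413]), np.float64(-108.9)) (array([ 0.3937, -0.0494]), np.float64(-243.7)) (array([ 0.394 , -0.0494]), np.float64(-295.4))
0.028 0.034 (array([ 0.4089, -0.034 ]), np.float64(-97.0)) (array([ 0.3963, -0.0478]), np.float64(-194.8)) (array([ 0.397 , -0.0476]), np.float64(-250.2))
0.0225 0.048 (array([ 0.4138, -0.0281]), np.float64(-120.5)) (array([ 0.3982, -0.0478]), np.float64(-182.0)) (array([ 0.3983, -0.0477]), np.float64(-229.2))
0.019 0.06 (array([ 0.409 , -0.0449]), np.float64(-80.6)) (array([ 0.3936, -0.0504]), np.float64(-148.8)) (array([ 0.4096, -0.0448]), np.float64(-218.1))
0.033 0 (array([ 0.4063, -0.0436]), np.float64(-104.9)) (array([ 0.4083, -0.0435]), np.float64(-248.3)) (array([ 0.4077, -0.0437]), np.float64(-344.7))
38 (array([ 0.5255, -0.1837]), np.float64(-170.5)) (array([ 0.5261, -0.1833]), np.float64(-220.9))
56 (array([0.5594, 0.0356]), np.float64(-175.5)) (array([0.5606, 0.0363]), np.float64(-225.5))
45 (array([0.5004, 0.3054]), np.float64(-163.0)) (array([0.514 , 0.3098]), np.float64(-16.8))
66 (array([0.4523, 0.1834]), np.float64(-176.0)) (array([0.4486, 0.1679]), np.float64(-10.8))
```

```bash
cat >> h.py <<'E'
from scipy.spatial.transform import Rotation as Ro
def down(yaw,tilt=0):  # tool x at yaw deg, z down; tilt deg about tool y
    c,s=np.cos(np.radians(yaw)),np.sin(np.radians(yaw))
    return Ro.from_matrix(np.array([[c,s,0],[s,-c,0],[0,0,-1.]]))*Ro.from_rotvec([0,np.radians(tilt),0])
def go(*targets):
    s=ctrl.get_state(); R=Ro.from_quat(s['tcp_rot'])
    print('t',round(s['time'],2),'pos',s['eef_pos'].round(4),'q',s['qpos'].round(3),'F',s['contact_force'].round(1),'open',round(s['opening'],3))
    for pos,R1 in targets:
        print('rv',(R.inv()*R1).as_rotvec(degrees=True).round(2),'mm',(R.inv().apply(np.array(pos)-s['eef_pos'])*1000).round(1))
E
python3 -c "
from h import *
go(([.45,-.2,.25],down(-6.2)),([.41,-.0445,.2],down(-6.2)),([.41,-.0445,.13],down(-6.2)))"
```

```text
t 1.2 pos [ 0.1498 -0.6582  0.2533] q [-1.497  0.286  1.577 -0.     1.279 -0.15 ] F [0.5 0.9 0.2] open 0.995
rv [ 0.    0.   19.02] mm [ 394.3 -380.1    3.3]
rv [ 0.    0.   19.02] mm [ 389.8 -540.6   53.3]
rv [ 0.    0.   19.02] mm [ 389.8 -540.6  123.3]
```

Units first: shifts go in shares of 750 mm and turns go in shares of 45 degrees. So 394 mm is 0.5253, -380 mm is -0.5067, 19 degrees is 0.4222.

Call:
send_rows(rows="0 0 0.4222 0.5253 -0.5067 0 1;0 0 0.4222 0.5253 -0.5067 0 1;0 0 0.4222 0.5253 -0.5067 0 1;0 0 0.4222 0.5253 -0.5067 0 1;0 0 0.4222 0.5253 -0.5067 0 1;0 0 0.4222 0.5253 -0.5067 0 1;0 0 0.4222 0.5253 -0.5067 0 1;0 0 0.4222 0.5253 -0.5067 0 0.5", grip_force=60)

```text
time: 2.2
eef_pos: [0.4245, -0.2381, 0.2538]
tcp_rot: [0.999, -0.054, 0.001, 0.0]
contact_force: [0.8, -0.8, -0.4]
opening: 0.816
finger_force: 0.0
```

```bash
python3 -c "
from h import *
go(([.41,-.0445,.2],down(-6.2)),([.41,-.0445,.13],down(-6.2)))"
```

```text
t 2.2 pos [ 0.4245 -0.2381  0.2538] q [-0.72  -0.14   2.027  0.     1.253  0.959] F [ 0.8 -0.8 -0.4] open 0.816
rv [ 0.04 -0.07  0.  ] mm [ -35.4 -190.9   53.6]
rv [ 0.04 -0.07  0.  ] mm [ -35.5 -191.   123.6]
```

```bash
python3 -c "
from h import *
go(([.445,-.13,.06],down(-6.2)))"
```

```text
t 2.2 pos [ 0.4245 -0.2381  0.2538] q [-0.72  -0.14   2.027  0.     1.253  0.959] F [ 0.8 -0.8 -0.4] open 0.816
rv [ 0.04 -0.07  0.  ] mm [   8.4 -109.8  193.7]
```

Scaled: 224 mm is 0.2987, 222 mm is 0.296.

Call:
send_rows(rows="0 0 0 0.0107 -0.1467 0.16 -0.1;0 0 0 0.0107 -0.1467 0.16 -0.1;0 0 0 0.0107 -0.1467 0.24 -0.1;0 0 0 0.0107 -0.1467 0.2587 -0.1;0 0 0 0.0107 -0.1467 0.2747 -0.1;0 0 0 0.0107 -0.1467 0.2907 -0.1;0 0 0 0.0107 -0.1467 0.296 -0.1;0 0 0 0.0107 -0.1467 0.2987 -0.1")

```text
time: 3.2
eef_pos: [0.4444, -0.1323, 0.0304]
tcp_rot: [0.999, -0.054, 0.001, 0.001]
contact_force: [0.4, 0.6, 0.0]
opening: 0.45
finger_force: 0.0
```

Call:
send_rows(rows="0 0 0 0 0 0.0007 -0.1;0 0 0 0 0 0.0013 -0.1")

```text
time: 3.45
eef_pos: [0.4439, -0.1316, 0.0289]
tcp_rot: [0.999, -0.054, 0.001, 0.0]
contact_force: [0.7, 0.8, 0.7]
opening: 0.45
finger_force: 0.0
```

Scaled: 7 mm is 0.0093, 6 mm is 0.008.

Call:
send_rows(rows="0 0 0 0 0 0.004 -0.1;0 0 0 0 0 0.0067 -0.1;0 0 0 0 0 0.008 -0.1;0 0 0 0 0 0.0093 -0.1")

```text
time: 3.95
eef_pos: [0.4435, -0.1313, 0.0212]
tcp_rot: [0.999, -0.054, -0.0, -0.0]
contact_force: [-0.6, -0.2, 0.7]
opening: 0.452
finger_force: 0.0
```

Scaled: 1 mm is 0.0013.

Call:
send_rows(rows="0 0 0 0 0 0.0013 -0.1;0 0 0 0 0 0.0013 -0.1")

```text
time: 4.2
eef_pos: [0.4435, -0.1313, 0.0207]
tcp_rot: [0.999, -0.054, -0.0, -0.0]
contact_force: [-2.5, 0.3, 5.4]
opening: 0.449
finger_force: 2.4
```

Scaled: 1 mm is 0.0013.

Call:
send_rows(rows="0 0 0 0 0 0.0013 -0.1;0 0 0 0 0 0.0013 -0.1")

```text
time: 4.45
eef_pos: [0.4436, -0.1314, 0.0207]
tcp_rot: [0.999, -0.054, -0.001, -0.0]
contact_force: [-5.9, 2.8, 13.8]
opening: 0.45
finger_force: 6.5
```

Scaled: 1 mm is 0.0013.

Call:
send_rows(rows="0 0 0 0 0 0.0013 -0.1;0 0 0 0 0 0.0013 -0.1")

```text
time: 4.7
eef_pos: [0.4436, -0.1314, 0.0206]
tcp_rot: [0.999, -0.054, -0.001, -0.0]
contact_force: [-8.1, 3.2, 21.0]
opening: 0.451
finger_force: 10.5
```

Call:
send_rows(rows="0 0 0 0 0 -0.08 0.3;0 0 0 0 0 -0.1333 0.3;0 0 0 0 0 -0.1467 0.3;0 0 0 0 0 -0.1467 0.3")

```text
time: 5.2
eef_pos: [0.4435, -0.1313, 0.1282]
tcp_rot: [0.999, -0.054, 0.0, 0.0]
contact_force: [-0.8, -0.5, -0.7]
opening: 0.649
finger_force: 0.0
```

```bash
python3 -c "
from h import *
go(([.4096,-.0448,.13],down(-6.2)),([.4096,-.0448,.0733],down(-6.2)))"
```

```text
t 5.2 pos [ 0.4435 -0.1313  0.1282] q [-0.508 -0.043  2.186  0.     0.998  1.171] F [-0.8 -0.5 -0.7] open 0.649
rv [ 0.02 -0.04  0.02] mm [-43.  -82.4  -1.8]
rv [ 0.02 -0.04  0.02] mm [-43.1 -82.4  54.9]
```

Scaled: -82.5 mm is -0.11, 45 mm is 0.06.

Call:
send_rows(rows="0 0 0 -0.0293 -0.0547 0 0.3;0 0 0 -0.0573 -0.11 0 0.3;0 0 0 -0.0573 -0.11 0 0.3;0 0 0 -0.0573 -0.11 0.04 0.3;0 0 0 -0.0573 -0.11 0.06 0.3;0 0 0 -0.0573 -0.11 0.06 0.3")

```text
time: 5.95
eef_pos: [0.4083, -0.0447, 0.0813]
tcp_rot: [0.999, -0.054, -0.002, -0.001]
contact_force: [-0.4, 0.3, -0.8]
opening: 0.649
finger_force: 0.0
```

```bash
python3 - <<'E'
from h import *
go(([.4096,-.0448,.0733],down(-6.2)))
p=ctrl.read_camera('scene'); cv2.imwrite('pics/a.png',cv2.resize(p['color'][200:380,280:500],None,fx=3.3,fy=3.3,interpolation=cv2.INTER_CUBIC)[:,:,::-1])
E
```

```text
t 5.95 pos [ 0.4083 -0.0447  0.0813] q [-0.357 -0.08   2.324 -0.     0.902  1.322] F [-0.4  0.3 -0.8] open 0.649
rv [-0.07  0.28 -0.02] mm [1.4 0.  8. ]
```

View pics/a.png

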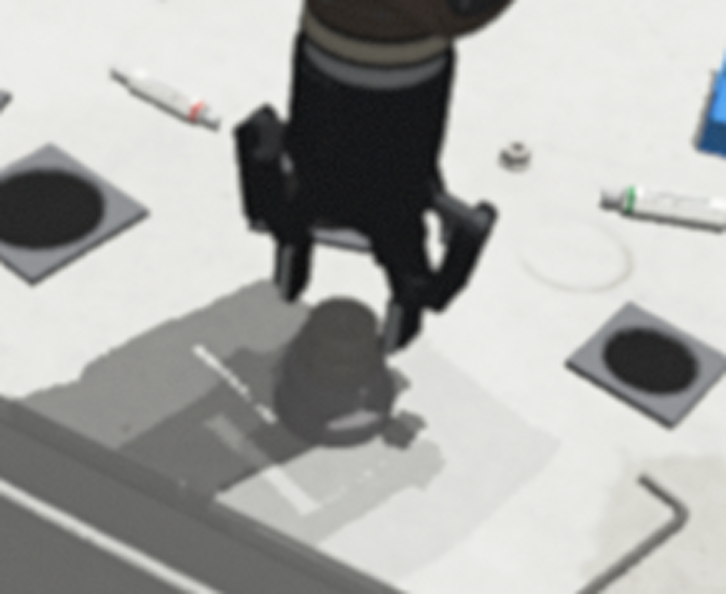

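The fingers straddle the top ring: tips at (285,290) and (400,340) in the crop, with the ring_38 top at (345,318) between them. Closing.

Scaled: 8 mm is 0.0107, 4 mm is 0.0053.

Call:
send_rows(rows="0 0 0 0.0013 0 0.0053 0.3;0 0 0 0.0013 0 0.0107 0.3;0 0 0 0.0013 0 0.0107 0.3;0 0 0 0.0013 0 0.0107 0;0 0 0 0.0013 0 0.0107 -0.3;0 0 0 0.0013 0 0.0107 -0.3;0 0 0 0.0013 0 0.0107 -0.3;0 0 0 0.0013 0 0.0107 -0.3", grip_force=50)

```text
time: 7.0
eef_pos: [0.411, -0.0449, 0.076]
tcp_rot: [0.999, -0.054, 0.0, 0.0]
contact_force: [-1.4, 0.2, 6.7]
opening: 0.406
finger_force: 49.5
```

Call:
send_rows(rows="0 0 0 0 0 -0.004 -0.3;0 0 0 0 0 -0.008 -0.3;0 0 0 0 0 -0.0107 -0.3;0 0 0 0 0 -0.0107 -0.3")

```text
time: 7.5
eef_pos: [0.4107, -0.0448, 0.0834]
tcp_rot: [0.999, -0.054, 0.0, 0.0]
contact_force: [-0.4, -0.8, -1.3]
opening: 0.412
finger_force: 49.8
```

```bash
python3 - <<'E'
from h import *
go(([.5256,-.1837,.1],down(-6.2)))
p=ctrl.read_camera('scene'); cv2.imwrite('pics/b.png',cv2.resize(p['color'][240:350,320:450],None,fx=5,fy=5,interpolation=cv2.INTER_CUBIC)[:,:,::-1])
E
```

```text
t 7.5 pos [ 0.4107 -0.0448  0.0834] q [-0.355 -0.081  2.321 -0.     0.902  1.323] F [-0.4 -0.8 -1.3] open 0.412
rv [ 0.   -0.02  0.02] mm [129.2 125.7 -16.5]
```

View pics/b.png

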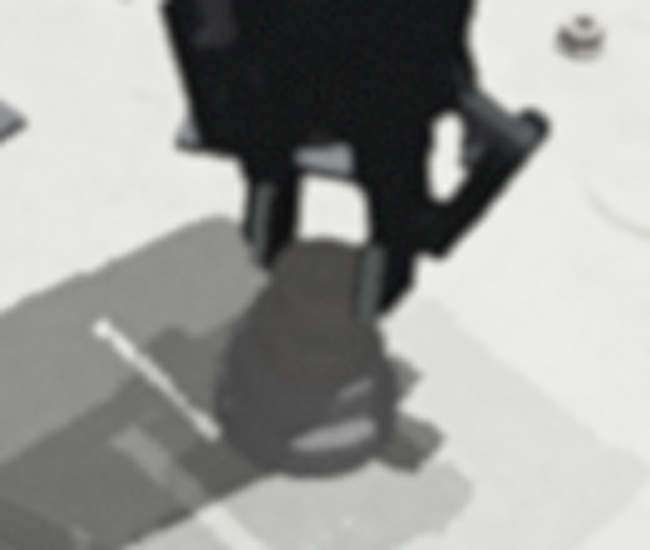

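Call:
send_rows(rows="0 0 0 0 0 -0.004 -0.3;0 0 0 0 0 -0.008 -0.3;0 0 0 0 0 -0.0133 -0.3;0 0 0 0 0 -0.0133 -0.3")

```text
time: 8.05
eef_pos: [0.411, -0.0449, 0.0938]
tcp_rot: [0.999, -0.054, 0.001, 0.0]
contact_force: [0.0, 0.3, 0.2]
opening: 0.409
finger_force: 49.8
```

```bash
python3 - <<'E'
from h import *
go(([.5256,-.1837,.1],down(-6.2)))
p=ctrl.read_camera('scene'); a=(255*(p['color']/255.)**.45).astype(np.uint8)
cv2.imwrite('pics/c.png',cv2.resize(a[240:350,320:450],None,fx=5,fy=5,interpolation=cv2.INTER_CUBIC)[:,:,::-1])
E
```

```text
t 8.05 pos [ 0.411  -0.0449  0.0938] q [-0.355 -0.102  2.316 -0.     0.926  1.323] F [0.  0.3 0.2] open 0.409
rv [ 0.02 -0.06  0.02] mm [128.9 125.7  -6. ]
```

View pics/c.png

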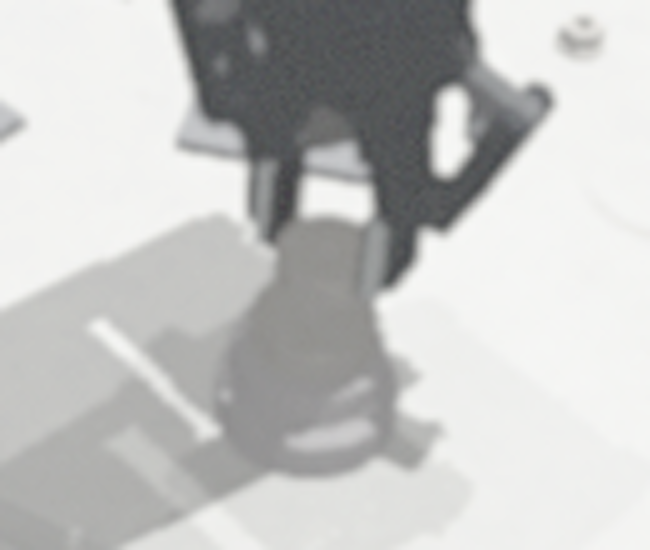

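Ring_38's top has risen (crop row 240 to 215) while the rest of the stack stayed put. Carrying it to rest_38.

Scaled: 129 mm is 0.172, 125.5 mm is 0.1673.

Call:
send_rows(rows="0 0 0 0.0267 0.0267 -0.02 -0.3;0 0 0 0.0667 0.0667 -0.02 -0.3;0 0 0 0.1133 0.1133 -0.02 -0.3;0 0 0 0.1533 0.1493 -0.0133 -0.3;0 0 0 0.172 0.1673 0.0133 -0.3;0 0 0 0.172 0.1673 0.04 -0.3;0 0 0 0.172 0.1673 0.06 -0.3;0 0 0 0.172 0.1673 0.0707 -0.3")

```text
time: 9.1
eef_pos: [0.5247, -0.1829, 0.0391]
tcp_rot: [0.999, -0.054, -0.001, -0.0]
contact_force: [0.7, -0.4, -1.4]
opening: 0.405
finger_force: 49.9
```

Scaled: 2 mm is 0.0027.

Call:
send_rows(rows="0 0 0 0 0 0.0027 -0.3;0 0 0 0 0 0.0027 -0.3;0 0 0 0 0 0.0027 -0.3")

```text
time: 9.48
eef_pos: [0.5259, -0.1836, 0.0392]
tcp_rot: [0.999, -0.054, 0.001, 0.0]
contact_force: [-0.2, 0.3, -0.5]
opening: 0.41
finger_force: 49.9
```

```bash
python3 - <<'E'
from h import *
go(([.5259,-.1837,.031],down(-6.2)))
p=ctrl.read_camera('scene'); a=(255*(p['color']/255.)**.6).astype(np.uint8)
cv2.imwrite('pics/d.png',cv2.resize(a[250:350,420:550],None,fx=5,fy=5,interpolation=cv2.INTER_CUBIC)[:,:,::-1])
E
```

```text
t 9.47 pos [ 0.5259 -0.1836  0.0392] q [-0.518  0.307  1.992  0.     0.841  1.16 ] F [-0.2  0.3 -0.5] open 0.41
rv [ 0.04 -0.09  0.03] mm [-0.   0.1  8.2]
```

View pics/d.png

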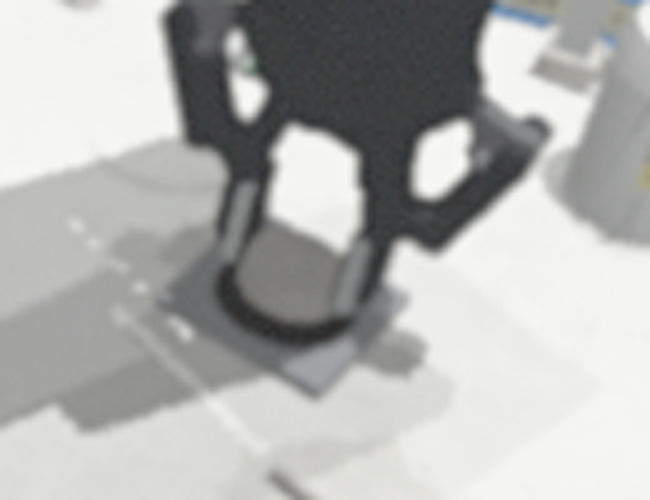

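The ring is held over the rest_38 recess, at about (290,275) in the crop. Lowering until contact.

Scaled: 7 mm is 0.0093, 6 mm is 0.008.

Call:
send_rows(rows="0 0 0 0 0 0.004 -0.3;0 0 0 0 0 0.008 -0.3;0 0 0 0 0 0.0093 -0.3;0 0 0 0 0 0.0093 -0.3")

```text
time: 10.02
eef_pos: [0.5254, -0.1834, 0.0312]
tcp_rot: [0.999, -0.054, 0.0, -0.0]
contact_force: [0.9, 0.3, -1.1]
opening: 0.41
finger_force: 50.0
```

Scaled: 1 mm is 0.0013.

Call:
send_rows(rows="0 0 0 0 0 0.0013 -0.3;0 0 0 0 0 0.0013 -0.3")

```text
time: 10.28
eef_pos: [0.5255, -0.1835, 0.0311]
tcp_rot: [0.999, -0.054, -0.0, -0.0]
contact_force: [-1.9, 1.3, 5.7]
opening: 0.41
finger_force: 50.5
```

Scaled: 1 mm is 0.0013.

Call:
send_rows(rows="0 0 0 0 0 0.0013 -0.3;0 0 0 0 0 0.0013 -0.3")

```text
time: 10.52
eef_pos: [0.5255, -0.1835, 0.031]
tcp_rot: [0.999, -0.054, -0.001, -0.0]
contact_force: [-5.2, 2.5, 11.0]
opening: 0.406
finger_force: 51.2
```

Scaled: -100 mm is -0.1333, -60 mm is -0.08.

Call:
send_rows(rows="0 0 0 0 0 -0.0013 -0.1;0 0 0 0 0 -0.0013 0.15;0 0 0 0 0 -0.0013 0.3;0 0 0 0 0 -0.0267 0.3;0 0 0 0 0 -0.08 0.3;0 0 0 0 0 -0.1333 0.3;0 0 0 0 0 -0.1333 0.3")

```text
time: 11.4
eef_pos: [0.5282, -0.185, 0.135]
tcp_rot: [0.999, -0.054, 0.005, 0.002]
contact_force: [0.5, 0.4, -0.9]
opening: 0.651
finger_force: 0.0
```

```bash
python3 - <<'E'
from h import *
t=ctrl.read_camera('top'); s=ctrl.read_camera('scene')
print('38 placed',fit([s],.019,.015,(.5255,-.1837),.008),fit([t,s],.019,.015,(.5255,-.1837),.008))
print('45',fit([t,s],.0225,.048,(.409,-.0445),.006),fit([t],.0225,.048,(.409,-.0445),.006),fit([s],.0225,.048,(.409,-.0445),.006))
print('45bore',fit([t,s],.0065,.048,(.409,-.0445),.006),fit([t],.0065,.048,(.409,-.0445),.006))
go(([.409,-.0445,.1],down(-6.2)),([.409,-.0445,.0583],down(-6.2)))
a=np.hstack([cv2.resize(s['color'][270:350,340:440],None,fx=4,fy=4,interpolation=cv2.INTER_CUBIC),cv2.resize(s['color'][270:350,430:530],None,fx=4,fy=4,interpolation=cv2.INTER_CUBIC)])
cv2.imwrite('pics/e.png',a[:,:,::-1])
E
```

```text
38 placed (array([ 0.5322, -0.1894]), np.float64(-130.8)) (array([ 0.5322, -0.1892]), np.float64(-163.9))
45 (array([ 0.407 , -0.0436]), np.float64(-179.1)) (array([ 0.4138, -0.0466]), np.float64(-30.9)) (array([ 0.4079, -0.0442]), np.float64(-154.2))
45bore (array([ 0.409 , -0.0452]), np.float64(-128.2)) (array([ 0.4088, -0.0458]), np.float64(-52.2))
t 11.5 pos [ 0.5257 -0.1835  0.1305] q [-0.518  0.163  1.964  0.     1.013  1.16 ] F [ 0.  -0.7 -0.3] open 0.647
rv [ 0.04 -0.1   0.03] mm [-131.  -125.7   30.2]
rv [ 0.04 -0.1   0.03] mm [-131.1 -125.8   71.9]
```

View pics/e.png

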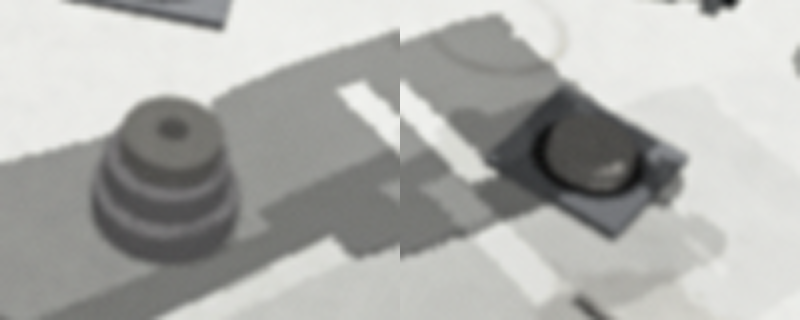

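Ring_38 lies inside the rest_38 recess, at (590,150) in the crop. I'll check its fit again once the arm and its shadow are away. The stack now tops out with ring_45. Next is ring_45.

Scaled: -131 mm is -0.1747, -126 mm is -0.168.

Call:
send_rows(rows="0 0 0 -0.0533 -0.0507 0 0.46;0 0 0 -0.1067 -0.1027 0 0.46;0 0 0 -0.16 -0.1533 0.0133 0.46;0 0 0 -0.1747 -0.168 0.04 0.46;0 0 0 -0.1747 -0.168 0.0667 0.46;0 0 0 -0.1747 -0.168 0.0827 0.46;0 0 0 -0.1747 -0.168 0.0827 0.46;0 0 0 -0.1747 -0.168 0.0827 0.46")

```text
time: 12.5
eef_pos: [0.4091, -0.0444, 0.0676]
tcp_rot: [0.999, -0.054, 0.0, 0.0]
contact_force: [-0.6, -0.1, -0.0]
opening: 0.725
finger_force: 0.0
```

```bash
python3 - <<'E'
from h import *
go(([.409,-.0448,.060],down(-6.2)))
t=ctrl.read_camera('top'); s=ctrl.read_camera('scene')
for z in (.015,.012):
  print('38 placed',z,fit([t],.019,z,(.5255,-.1837),.012),fit([s],.019,z,(.5255,-.1837),.012),fit([t,s],.0055,z,(.5255,-.1837),.01))
a=np.hstack([cv2.resize(t['color'][225:275,460:520],None,fx=6.4,fy=6.4,interpolation=cv2.INTER_CUBIC),cv2.resize(s['color'][283:333,445:505],None,fx=6.4,fy=6.4,interpolation=cv2.INTER_CUBIC)])
cv2.imwrite('pics/f.png',a[:,:,::-1])
E
```

```text
t 12.5 pos [ 0.4091 -0.0444  0.0676] q [-0.356 -0.051  2.33   0.     0.863  1.323] F [-0.6 -0.1 -0. ] open 0.725
rv [ 0.   -0.02 -0.  ] mm [-0.1  0.4  7.6]
38 placed 0.015 (array([ 0.5251, -0.1841]), np.float64(-257.0)) (array([ 0.5239, -0.1839]), np.float64(-198.7)) (array([ 0.5253, -0.1843]), np.float64(-422.6))
38 placed 0.012 (array([ 0.5254, -0.185 ]), np.float64(-258.3)) (array([ 0.5272, -0.1836]), np.float64(-199.7)) (array([ 0.5268, -0.1849]), np.float64(-378.8))
```

View pics/f.png

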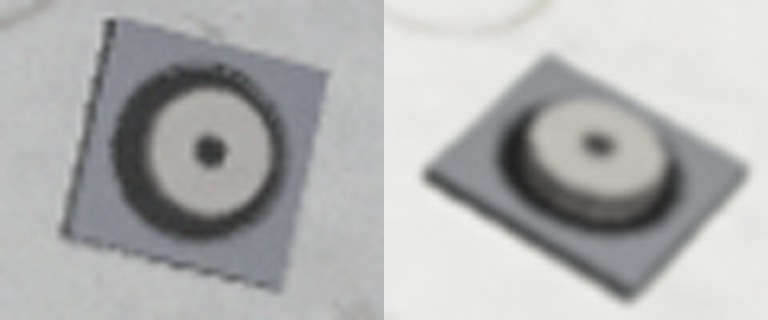

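Ring_38 lies flat and centred within about 1 mm, with its bore at (210,152) in the top crop. Gripping ring_45.

Scaled: 7.5 mm is 0.01, 4 mm is 0.0053.

Call:
send_rows(rows="0 0 0 0 0 0.0053 0.46;0 0 0 0 0 0.01 0.46;0 0 0 0 0 0.01 0.46;0 0 0 0 0 0.01 0.2;0 0 0 0 0 0.01 -0.15;0 0 0 0 0 0.01 -0.15;0 0 0 0 0 0.01 -0.15;0 0 0 0 0 0.01 -0.15")

```text
time: 13.6
eef_pos: [0.4089, -0.0441, 0.0604]
tcp_rot: [0.999, -0.054, -0.0, -0.0]
contact_force: [-1.7, 0.6, 4.9]
opening: 0.48
finger_force: 50.0
```

Scaled: -12 mm is -0.016, -6 mm is -0.008.

Call:
send_rows(rows="0 0 0 0 0 -0.004 -0.15;0 0 0 0 0 -0.008 -0.15;0 0 0 0 0 -0.016 -0.15;0 0 0 0 0 -0.016 -0.15")

```text
time: 14.1
eef_pos: [0.4091, -0.0442, 0.0724]
tcp_rot: [0.999, -0.054, 0.001, 0.0]
contact_force: [0.7, -0.3, -1.2]
opening: 0.48
finger_force: 50.6
```

```bash
python3 - <<'E'
from h import *
go(([.5008,.3055,.095],down(-6.2)),([.5008,.3055,.034],down(-6.2)))
E
```

```text
t 14.1 pos [ 0.4091 -0.0442  0.0724] q [-0.355 -0.062  2.329 -0.     0.874  1.323] F [ 0.7 -0.3 -1.2] open 0.48
rv [ 0.02 -0.08  0.02] mm [  53.6 -357.6  -22.6]
rv [ 0.02 -0.08  0.02] mm [  53.5 -357.6   38.4]
```

Scaled: -357.5 mm is -0.4767, 53.5 mm is 0.0713.

Call:
send_rows(rows="0 0 0 0.0067 -0.04 -0.0267 -0.15;0 0 0 0.0173 -0.1133 -0.0333 -0.15;0 0 0 0.028 -0.1867 -0.0333 -0.15;0 0 0 0.0387 -0.26 -0.0333 -0.15;0 0 0 0.0493 -0.3333 -0.0333 -0.15;0 0 0 0.0613 -0.4067 -0.0333 -0.15;0 0 0 0.0713 -0.46 -0.0267 -0.15;0 0 0 0.0713 -0.4767 0 -0.15")

```text
time: 15.1
eef_pos: [0.5021, 0.3085, 0.073]
tcp_rot: [0.999, -0.053, 0.002, -0.001]
contact_force: [0.7, -0.4, -1.9]
opening: 0.482
finger_force: 50.9
```

Scaled: 30 mm is 0.04, 25 mm is 0.0333.

Call:
send_rows(rows="0 0 0 0 0 0.016 -0.15;0 0 0 0 0 0.0333 -0.15;0 0 0 0 0 0.04 -0.15;0 0 0 0 0 0.04 -0.15")

```text
time: 15.6
eef_pos: [0.5003, 0.3049, 0.0416]
tcp_rot: [0.999, -0.054, -0.0, 0.0]
contact_force: [-0.5, 0.0, -0.8]
opening: 0.479
finger_force: 50.9
```

```bash
python3 - <<'E'
from h import *
go(([.5006,.3055,.0304],down(-6.2)))
E
```

```text
t 15.6 pos [0.5003 0.3049 0.0416] q [ 0.374  0.356  1.919 -0.     0.867  2.054] F [-0.5  0.  -0.8] open 0.479
rv [ 0.02  0.04 -0.03] mm [ 0.3 -0.7 11.2]
```

Call:
send_rows(rows="0 0 0 0 -0.0007 0.0067 -0.15;0 0 0 0 -0.0007 0.012 -0.15;0 0 0 0 -0.0007 0.0153 -0.15;0 0 0 0 -0.0007 0.0153 -0.15")

```text
time: 16.1
eef_pos: [0.5002, 0.3061, 0.0301]
tcp_rot: [0.999, -0.054, -0.0, 0.0]
contact_force: [0.3, -0.5, -1.8]
opening: 0.481
finger_force: 50.9
```

Scaled: 1 mm is 0.0013.

Call:
send_rows(rows="0 0 0 0 0 0.0013 -0.15;0 0 0 0 0 0.0013 -0.15")

```text
time: 16.35
eef_pos: [0.5006, 0.3062, 0.0296]
tcp_rot: [0.999, -0.054, 0.0, -0.0]
contact_force: [-0.1, -0.7, -0.8]
opening: 0.482
finger_force: 50.9
```

Scaled: 1 mm is 0.0013.

Call:
send_rows(rows="0 0 0 0 0 0.0013 -0.15;0 0 0 0 0 0.0013 -0.15")

```text
time: 16.6
eef_pos: [0.5007, 0.3062, 0.0295]
tcp_rot: [0.999, -0.054, -0.0, 0.0]
contact_force: [-2.8, -1.9, 5.2]
opening: 0.481
finger_force: 51.4
```

Scaled: -80 mm is -0.1067, -60 mm is -0.08.

Call:
send_rows(rows="0 0 0 0 0 -0.0013 0.05;0 0 0 0 0 -0.0013 0.3;0 0 0 0 0 -0.0013 0.46;0 0 0 0 0 -0.0267 0.46;0 0 0 0 0 -0.08 0.6;0 0 0 0 0 -0.1067 0.7;0 0 0 0 0 -0.1067 0.7")

```text
time: 17.48
eef_pos: [0.5019, 0.3067, 0.1111]
tcp_rot: [0.999, -0.054, 0.002, -0.001]
contact_force: [-0.5, -0.2, 0.2]
opening: 0.851
finger_force: 0.0
```

```bash
python3 - <<'E'
from h import *
t=ctrl.read_camera('top'); s=ctrl.read_camera('scene')
for r in (.028,.010): print('56',r,fit([t],r,.034,(.408,-.0442),.006),fit([s],r,.034,(.408,-.0442),.006),fit([t,s],r,.034,(.408,-.0442),.006))
for r in (.033,): print('66',r,fit([t,s],r,.018,(.408,-.0442),.006),fit([t,s],r,0,(.408,-.0442),.006))
go(([.408,-.0442,.11],down(-6.2)),([.408,-.0442,.0413],down(-6.2)))
E
```

```text
56 0.028 (array([ 0.4091, -0.0454]), np.float64(-99.4)) (array([ 0.4074, -0.0428]), np.float64(-136.9)) (array([ 0.4083, -0.0449]), np.float64(-222.2))
56 0.01 (array([ 0.4072, -0.0444]), np.float64(-169.5)) (array([ 0.4078, -0.0431]), np.float64(-200.4)) (array([ 0.4074, -0.0439]), np.float64(-360.6))
66 0.033 (array([ 0.4057, -0.0425]), np.float64(-220.2)) (array([ 0.407 , -0.0436]), np.float64(-308.5))
t 17.57 pos [0.4999 0.3059 0.1077] q [0.376 0.256 1.901 0.    0.986 2.055] F [-0.4  0.1  0.2] open 0.848
rv [0.03 0.05 0.02] mm [-53.7 357.9  -2. ]
rv [0.03 0.05 0.02] mm [-53.6 357.9  66.7]
```

Scaled: 358 mm is 0.4773, 220 mm is 0.2933.

Call:
send_rows(rows="0 0 0 -0.0107 0.0733 -0.02 0.7;0 0 0 -0.0213 0.1467 -0.02 0.7;0 0 0 -0.032 0.22 -0.02 0.7;0 0 0 -0.0427 0.2933 -0.02 0.7;0 0 0 -0.0533 0.3667 -0.02 0.7;0 0 0 -0.0667 0.44 -0.0133 0.7;0 0 0 -0.072 0.4773 0.02 0.7;0 0 0 -0.072 0.4773 0.0533 0.7")

```text
time: 18.58
eef_pos: [0.4069, -0.0455, 0.0666]
tcp_rot: [0.998, -0.056, -0.001, -0.0]
contact_force: [-0.1, 0.2, -0.1]
opening: 0.85
finger_force: 0.0
```

Scaled: 18 mm is 0.024, 10 mm is 0.0133.

Call:
send_rows(rows="0 0 0 0 0 0.0133 0.7;0 0 0 0 0 0.024 0.7;0 0 0 0 0 0.024 0.7")

```text
time: 18.95
eef_pos: [0.408, -0.0435, 0.0499]
tcp_rot: [0.999, -0.053, -0.001, -0.0]
contact_force: [-0.6, -0.6, -0.5]
opening: 0.848
finger_force: 0.0
```

```bash
python3 - <<'E'
from h import *
go(([.4077,-.0442,.042],down(-6.2)))
E
```

```text
t 18.95 pos [ 0.408  -0.0435  0.0499] q [-0.355 -0.014  2.336  0.     0.82   1.323] F [-0.6 -0.6 -0.5] open 0.848
rv [-0.02  0.06  0.08] mm [-0.3  0.7  7.9]
```

Scaled: 7.5 mm is 0.01, 4 mm is 0.0053.

Call:
send_rows(rows="0 0 0 0 0.0007 0.0053 0.7;0 0 0 0 0.0007 0.01 0.7;0 0 0 0 0.0007 0.01 0.7;0 0 0 0 0.0007 0.01 0.4;0 0 0 0 0.0007 0.01 0.1;0 0 0 0 0.0007 0.01 0.1;0 0 0 0 0.0007 0.01 0.1;0 0 0 0 0.0007 0.01 0.1", grip_force=60)

```text
time: 19.95
eef_pos: [0.4084, -0.0443, 0.0439]
tcp_rot: [0.999, -0.054, -0.0, -0.001]
contact_force: [-2.4, 2.9, 8.2]
opening: 0.627
finger_force: 61.1
```

Scaled: -12 mm is -0.016, -6 mm is -0.008.

Call:
send_rows(rows="0 0 0 0 0 -0.004 0.1;0 0 0 0 0 -0.008 0.1;0 0 0 0 0 -0.016 0.1;0 0 0 0 0 -0.016 0.1")

```text
time: 20.45
eef_pos: [0.4085, -0.0447, 0.0553]
tcp_rot: [0.999, -0.054, 0.001, 0.0]
contact_force: [0.5, -0.9, -2.2]
opening: 0.624
finger_force: 63.1
```

```bash
python3 - <<'E'
from h import *
go(([.5599,.0357,.08],down(-6.2)),([.5599,.0357,.04],down(-6.2)))
E
```

```text
t 20.45 pos [ 0.4085 -0.0447  0.0553] q [-0.357 -0.026  2.335 -0.     0.831  1.322] F [ 0.5 -0.9 -2.2] open 0.624
rv [ 0.02 -0.07  0.02] mm [141.9 -96.2 -24.5]
rv [ 0.02 -0.07  0.02] mm [141.8 -96.2  15.5]
```

Call:
send_rows(rows="0 0 0 0.0133 -0.0093 -0.0267 0.1;0 0 0 0.0667 -0.0453 -0.0293 0.1;0 0 0 0.1267 -0.0853 -0.0293 0.1;0 0 0 0.1733 -0.1173 -0.0267 0.1;0 0 0 0.1893 -0.128 -0.0107 0.1;0 0 0 0.1893 -0.128 0.0107 0.1;0 0 0 0.1893 -0.128 0.02 0.1;0 0 0 0.1893 -0.128 0.02 0.1")

```text
time: 21.45
eef_pos: [0.558, 0.0353, 0.0386]
tcp_rot: [0.999, -0.054, -0.002, -0.0]
contact_force: [-0.5, -0.0, -1.9]
opening: 0.624
finger_force: 63.5
```

```bash
python3 - <<'E'
from h import *
go(([.5598,.0357,.030],down(-6.2)))
E
```

```text
t 21.45 pos [0.558  0.0353 0.0386] q [-0.118  0.313  1.984 -0.     0.847  1.561] F [-0.5 -0.  -1.9] open 0.624
rv [ 0.    0.18 -0.02] mm [ 1.8 -0.6  8.5]
```

Scaled: 10 mm is 0.0133, 8 mm is 0.0107.

Call:
send_rows(rows="0 0 0 0.0013 -0.0007 0.0053 0.1;0 0 0 0.0013 -0.0007 0.0107 0.1;0 0 0 0.0013 -0.0007 0.0133 0.1;0 0 0 0.0013 -0.0007 0.0133 0.1")

```text
time: 21.95
eef_pos: [0.5606, 0.036, 0.0297]
tcp_rot: [0.999, -0.054, -0.0, -0.0]
contact_force: [-0.4, 0.1, -1.7]
opening: 0.622
finger_force: 63.6
```

Scaled: 1 mm is 0.0013.

Call:
send_rows(rows="0 0 0 0 0 0.0013 0.1;0 0 0 0 0 0.0013 0.1")

```text
time: 22.2
eef_pos: [0.5609, 0.036, 0.0291]
tcp_rot: [0.999, -0.054, 0.0, 0.0]
contact_force: [-0.7, 0.7, -0.3]
opening: 0.623
finger_force: 63.7
```

Scaled: 0.5 mm is 0.0007.

Call:
send_rows(rows="0 0 0 0 0 0.0007 0.1;0 0 0 0 0 0.0007 0.1")

```text
time: 22.45
eef_pos: [0.5609, 0.036, 0.0291]
tcp_rot: [0.999, -0.054, 0.0, -0.0]
contact_force: [-2.0, -0.1, 5.5]
opening: 0.622
finger_force: 64.2
```

Contact came at the expected height. Releasing.

Scaled: -80 mm is -0.1067, -60 mm is -0.08.

Call:
send_rows(rows="0 0 0 0 0 -0.0013 0.35;0 0 0 0 0 -0.0013 0.6;0 0 0 0 0 -0.0013 0.75;0 0 0 0 0 -0.0267 0.8;0 0 0 0 0 -0.08 1;0 0 0 0 0 -0.1067 1;0 0 0 0 0 -0.1067 1")

```text
time: 23.32
eef_pos: [0.5623, 0.0359, 0.111]
tcp_rot: [0.999, -0.054, 0.003, 0.0]
contact_force: [0.1, -0.1, 0.8]
opening: 1.001
finger_force: 0.0
```

```bash
python3 - <<'E'
from h import *
t=ctrl.read_camera('top'); s=ctrl.read_camera('scene')
for r,z in ((.033,.018),(.0125,.018),(.033,0)): print('66',r,fit([t],r,z,(.408,-.0442),.006),fit([s],r,z,(.408,-.0442),.006),fit([t,s],r,z,(.408,-.0442),.006))
go(([.408,-.0442,.08],down(-6.2)),([.408,-.0442,.0235],down(-6.2)))
E
```

```text
66 0.033 (array([ 0.4146, -0.0505]), np.float64(-58.9)) (array([ 0.406, -0.045]), np.float64(-119.9)) (array([ 0.4049, -0.0505]), np.float64(-140.1))
66 0.0125 (array([ 0.4181, -0.0338]), np.float64(-4.5)) (array([ 0.4065, -0.0444]), np.float64(-159.7)) (array([ 0.4065, -0.0444]), np.float64(-163.1))
66 0.033 (array([ 0.4173, -0.0538]), np.float64(-58.9)) (array([ 0.4074, -0.0439]), np.float64(-166.2)) (array([ 0.4075, -0.0439]), np.float64(-169.9))
t 23.43 pos [0.5601 0.0361 0.1078] q [-0.116  0.206  1.962 -0.     0.975  1.562] F [ 0.7 -0.2 -0.5] open 1.003
rv [0.   0.05 0.02] mm [-142.6   96.2   27.9]
rv [0.   0.05 0.02] mm [-142.5   96.2   84.4]
```

Call:
send_rows(rows="0 0 0 -0.06 0.04 0 1;0 0 0 -0.12 0.08 0 1;0 0 0 -0.1733 0.1173 0 1;0 0 0 -0.1907 0.128 0.0267 1;0 0 0 -0.1907 0.128 0.0533 1;0 0 0 -0.1907 0.128 0.0733 1;0 0 0 -0.1907 0.128 0.08 1;0 0 0 -0.1907 0.128 0.08 1")

```text
time: 24.42
eef_pos: [0.4075, -0.0437, 0.0475]
tcp_rot: [0.999, -0.054, -0.001, -0.0]
contact_force: [0.1, 1.2, -0.2]
opening: 1.002
finger_force: 0.0
```

```bash
python3 - <<'E'
from h import *
go(([.407,-.0442,.0235],down(-6.2)))
E
```

```text
t 24.43 pos [ 0.4075 -0.0437  0.0475] q [-0.356 -0.009  2.338  0.     0.815  1.323] F [ 0.1  1.2 -0.2] open 1.002
rv [-0.03  0.13  0.02] mm [-0.4  0.5 24. ]
```

Call:
send_rows(rows="0 0 0 -0.0007 0.0007 0.008 1;0 0 0 -0.0007 0.0007 0.016 1;0 0 0 -0.0007 0.0007 0.024 1;0 0 0 -0.0007 0.0007 0.032 1;0 0 0 -0.0007 0.0007 0.032 1")

```text
time: 25.05
eef_pos: [0.4072, -0.0443, 0.0237]
tcp_rot: [0.999, -0.054, -0.001, -0.0]
contact_force: [0.3, 0.1, -0.5]
opening: 0.999
finger_force: 0.0
```

Call:
send_rows(rows="0 0 0 0 0 0 0.8;0 0 0 0 0 0 0.6;0 0 0 0 0 0 0.3;0 0 0 0 0 0 0.3;0 0 0 0 0 0 0.3;0 0 0 0 0 0 0.3", grip_force=75)

```text
time: 25.8
eef_pos: [0.4079, -0.0442, 0.0258]
tcp_rot: [0.999, -0.054, -0.001, -0.0]
contact_force: [-4.0, 3.4, 13.1]
opening: 0.739
finger_force: 78.5
```

Scaled: -12 mm is -0.016, -6 mm is -0.008.

Call:
send_rows(rows="0 0 0 0 0 -0.004 0.3;0 0 0 0 0 -0.008 0.3;0 0 0 0 0 -0.016 0.3;0 0 0 0 0 -0.016 0.3")

```text
time: 26.3
eef_pos: [0.4079, -0.0446, 0.0367]
tcp_rot: [0.999, -0.054, 0.0, 0.0]
contact_force: [-0.6, -0.6, -3.6]
opening: 0.736
finger_force: 82.5
```

```bash
python3 - <<'E'
from h import *
go(([.4527,.1833,.06],down(-6.2)),([.4527,.1833,.04],down(-6.2)))
E
```

```text
t 26.3 pos [ 0.4079 -0.0446  0.0367] q [-0.357  0.016  2.34   0.     0.785  1.321] F [-0.6 -0.6 -3.6] open 0.736
rv [ 0.01 -0.06  0.02] mm [  20.  -231.4  -23.3]
rv [ 0.01 -0.06  0.02] mm [  20.  -231.4   -3.3]
```

Scaled: -231 mm is -0.308, -228 mm is -0.304.

Call:
send_rows(rows="0 0 0 0.004 -0.02 -0.0333 0.3;0 0 0 0.008 -0.08 -0.0373 0.3;0 0 0 0.0133 -0.1467 -0.0373 0.3;0 0 0 0.02 -0.2133 -0.0373 0.3;0 0 0 0.0253 -0.2733 -0.0373 0.3;0 0 0 0.0273 -0.304 -0.0333 0.3;0 0 0 0.0273 -0.308 -0.02 0.3;0 0 0 0.0273 -0.308 -0.0107 0.3")

```text
time: 27.3
eef_pos: [0.452, 0.1825, 0.0431]
tcp_rot: [0.999, -0.054, -0.001, 0.0]
contact_force: [-0.3, -1.1, -3.3]
opening: 0.732
finger_force: 84.0
```

Scaled: 4 mm is 0.0053.

Call:
send_rows(rows="0 0 0 0 0 0.0053 0.3;0 0 0 0 0 0.0053 0.3;0 0 0 0 0 0.0053 0.3")

```text
time: 27.68
eef_pos: [0.4531, 0.1825, 0.0405]
tcp_rot: [0.999, -0.054, 0.0, -0.0]
contact_force: [1.0, -0.5, -2.4]
opening: 0.736
finger_force: 84.0
```

```bash
python3 - <<'E'
from h import *
go(([.4531,.1834,.030],down(-6.2)))
E
```

```text
t 27.68 pos [0.4531 0.1825 0.0405] q [0.175 0.174 2.156 0.    0.812 1.854] F [ 1.  -0.5 -2.4] open 0.736
rv [-0.01 -0.02 -0.03] mm [-0.1 -0.9 10.5]
```

Scaled: 11 mm is 0.0147, 10.5 mm is 0.014.

Call:
send_rows(rows="0 0 0 0 -0.0013 0.0053 0.3;0 0 0 0 -0.0013 0.0107 0.3;0 0 0 0 -0.0013 0.014 0.3;0 0 0 0 -0.0013 0.0147 0.3;0 0 0 0 -0.0013 0.0147 0.3")

```text
time: 28.3
eef_pos: [0.453, 0.184, 0.0293]
tcp_rot: [0.999, -0.054, 0.0, -0.0]
contact_force: [0.2, -0.0, -2.9]
opening: 0.731
finger_force: 84.0
```

Scaled: 1 mm is 0.0013.

Call:
send_rows(rows="0 0 0 0 0 0.0013 0.3;0 0 0 0 0 0.0013 0.3")

```text
time: 28.55
eef_pos: [0.4532, 0.184, 0.029]
tcp_rot: [0.999, -0.054, -0.0, 0.0]
contact_force: [-3.5, -0.5, 3.4]
opening: 0.738
finger_force: 84.8
```

Scaled: 0.5 mm is 0.0007.

Call:
send_rows(rows="0 0 0 0 0 0.0007 0.3;0 0 0 0 0 0.0007 0.3")

```text
time: 28.8
eef_pos: [0.4532, 0.1841, 0.029]
tcp_rot: [0.999, -0.054, -0.0, 0.0]
contact_force: [-4.7, -1.0, 8.1]
opening: 0.738
finger_force: 85.4
```

Contact as expected. I'll release, rise, and move back clear of all the rests.

Scaled: -180 mm is -0.24, -130 mm is -0.1733.

Call:
send_rows(rows="0 0 0 0 0 -0.0013 0.6;0 0 0 0 0 -0.0013 0.85;0 0 0 0 0 -0.0013 1;0 0 0 0 0 -0.0027 1;0 0 0 0 0 -0.04 1;0 0 0 0 0 -0.1067 1;0 0 0 0 0 -0.1733 1;0 0 0 0 0 -0.24 1")

```text
time: 29.8
eef_pos: [0.4527, 0.1839, 0.2094]
tcp_rot: [0.999, -0.054, 0.0, -0.0]
contact_force: [0.4, 0.4, -0.5]
opening: 1.0
finger_force: 0.0
```

Scaled: 230 mm is 0.3067, 200 mm is 0.2667.

Call:
send_rows(rows="0 0 0 -0.0133 0.0667 -0.0133 1;0 0 0 -0.0133 0.1333 -0.0267 1;0 0 0 -0.0133 0.2 -0.0267 1;0 0 0 -0.0133 0.2667 -0.0267 1;0 0 0 0 0.3067 -0.0267 1;0 0 0 0 0.3067 -0.0267 1")

```text
time: 30.55
eef_pos: [0.4284, -0.0463, 0.228]
tcp_rot: [0.998, -0.056, 0.0, 0.0]
contact_force: [0.5, 1.0, 0.5]
opening: 1.002
finger_force: 0.0
```

```bash
python3 - <<'E'
from h import *
t=ctrl.read_camera('top'); s=ctrl.read_camera('scene'); go()
for n,R,rc,rr,rb,zt in [('38',.027,(.5255,-.1837),.019,.0055,.015),('56',.036,(.5596,.0357),.028,.01,.019),('45',.0305,(.5006,.3055),.0225,.0065,.017),('66',.041,(.4523,.1833),.033,.0125,.021)]:
    print(n,'top',fit([t],rr,zt,rc,.01),fit([t],rb,zt,rc,.01),'scene',fit([s],rr,zt,rc,.01),'rest',rc)
for d in ctrl.look_for(t,'plug_gauge')[:2]: print(d['p'],toworld(t,d['position']).round(3))
cv2.imwrite('pics/g.png',cv2.resize(t['color'][190:330,195:525],(800,340),interpolation=cv2.INTER_CUBIC)[:,:,::-1])
E
```

```text
t 30.65 pos [ 0.4281 -0.0444  0.2277] q [-3.400e-01 -2.580e-01  2.175e+00  1.000e-03  1.225e+00  1.339e+00] F [-0.2  0.5  0.8] open 0.993
38 top (array([ 0.5251, -0.1841]), np.float64(-264.5)) (array([ 0.5252, -0.1845]), np.float64(-243.6)) scene (array([ 0.5239, -0.1839]), np.float64(-179.7)) rest (0.5255, -0.1837)
56 top (array([0.5597, 0.0353]), np.float64(-277.1)) (array([0.5599, 0.035 ]), np.float64(-303.3)) scene (array([0.5594, 0.0348]), np.float64(-167.6)) rest (0.5596, 0.0357)
45 top (array([0.4999, 0.3045]), np.float64(-267.8)) (array([0.5001, 0.3048]), np.float64(-279.9)) scene (array([0.5007, 0.3031]), np.float64(-155.1)) rest (0.5006, 0.3055)
66 top (array([0.451, 0.183]), np.float64(-285.5)) (array([0.451 , 0.1829]), np.float64(-310.3)) scene (array([0.4507, 0.1827]), np.float64(-156.2)) rest (0.4523, 0.1833)
0.54 [0.591 0.179 0.009]
```

View pics/g.png

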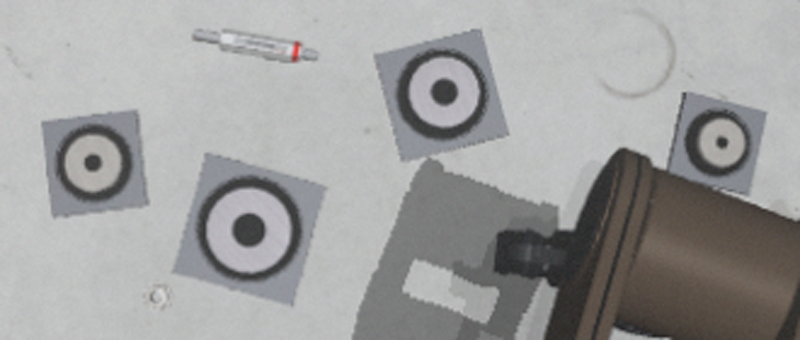

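All four rings lie flat in their own rests: ring_45 at (93,163), ring_66 at (249,230), ring_56 at (444,92) and ring_38 at (722,142) in the crop. Each centre is within about 2 mm by the camera fit. The plug gauge has not moved and the arm is clear, so I'm handing in.

```bash
python3 -c "
from plant import ctrl
print(ctrl.sign_off())"
```

```text
the job is handed in; nothing more can be done
None
```

I set all four ring gauges down flat in their own rests, within about 2 mm of centre by the camera fit, left the plug gauge in place, and handed the job in at about 31 s; no verdict came back.

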